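# Refill the fitted tool tray

## Robot

A 6-joint arm with a two-finger parallel gripper is mounted at the origin on the work surface; the furniture and walls round the work are solid. World frame = base frame: x ahead of the robot, y to its left, z up, the work surface at z = 0. Lengths are in m, angles in degrees, forces in N, time in s.
With the tool pointing down it reaches from about 0.325 to 1 m from the base axis. Payload 5.1 kg.
Tool frame: the origin (TCP) lies between the finger pads; the fingertips stand 17 mm ahead of it and the grasp point (between the pads) lies 2 mm behind it; z points along the fingers, y is the line along which they close (so a half turn about z gives the same grasp; the last joint's range is limited). The gripper opens to 85 mm and grips with 20 to 120 N. Pads are 22 mm wide; open, the fingers measure 114 mm over their backs; the gripper's body (76 mm by 85 mm) begins 54 mm behind the grasp point. The pads swing forward as they close: fully open they stand 13 mm farther back than shut.
Start: joints at [-75.608, 7.093, 94.555, -0, 78.352, -4.733], TCP at [0.213, -0.614, 0.248] pointing down, gripper open.
Joint ranges: [-149.61, 149.61], [-58.7, 133.49], [1.44, 155.28], [-77.14, 257.14], [18.33, 153.61], [-166.67, 166.67]. Speed limits (degrees/s): [147.25, 147.25, 180, 180, 180, 180].

## Interface

Orientations are given as a 3x3 rotation matrix whose columns are the frame's x, y, z axes.
In Python, from plant import robot, imaging gives the robot as it stands.
- The arm moves only by the shell command python3 -m crank 'ROWS'. ROWS is JSON, a list of rows, each an object with "linear": the shift along the tool's x, y, z in cm, a list of three; "rot": the turn, a rotation vector about the tool's x, y, z in degrees, a list of three; "fingers": the closure, from -1 (fully open) to 1 (shut), so that 0 is half open. A call has 1 to 10 rows; each row shifts and turns the commanded pose from where the row before left it, along the tool's axes as they then stand; what a row does not reach is not made up. A row lasts 1/8 s, in which the tool goes at most 62.5 mm and 10.7 degrees, less where a joint would pass 70% of its speed; a pose out of reach is approached as far as the arm can. A call with a gripper value outside its range is refused whole. The fingers move at their own pace and stop on an object; the grip force is fixed at half the most. Time passes only in rows, so rows that do not move let the fingers close. It gives the time, the measured TCP pose, the force, the opening and the grip force at its end, in the units of the state.
- robot.get_state(): the state, without advancing time (a new reading comes with each control period).
- imaging.camera(name): name is "scene" or "top" or "wrist"; returns (picture, depth): 480x640x3 uint8, blue, green, red; 480x640 float32, m along the optical axis (not along the pixel's ray), 0 where there is no reading.
- imaging.camera_params(name): a dict with "K" (3x3 intrinsics, pixels), "T" (4x4, takes a point from camera to world coordinates); the wrist camera has in their place "tool_from_camera" (4x4, takes a point from camera to tool coordinates, whose origin is the TCP and whose axes are the flange's). Camera axes: x right, y down, z forward; pixel columns grow to the right and rows downward; lengths in m; the calibration is good to about 2 mm. A picture is of the moment at which its call begins: read the wrist's pose just before it. camera_params takes no time and is no camera call.
- robot.sign_off(): hands the job in; it is judged then, once.
The state is a dict: "time": time; "joint_pos": joint angles; "qd": joint speeds; "effort": joint torques, N m; "ee_pos": TCP position; "ee_rot": TCP orientation; "wrist_force": force on the tool from outside, world axes, zero at the start; "wrist_torque": the same for the moment, N m; "gripper_width": finger opening in m; "grip_force": force on a finger pad.
Only numpy, scipy, OpenCV 4.12 (cv2) and the standard library are available. Lean on these libraries where they do the work, as an engineer would, in place of code of your own. Each camera call takes 0.05 s, during which the arm holds its last target. There are 200 camera calls.

## Task

Put the three things back in the fitted tool tray: the glue brush, the awl and the oak block, each lying flat on the floor of the compartment cut to its shape and turned the way it fits, bristles and awl handle in the broad ends. The oak block has been left crosswise in the middle of the tray and is in the way. Set them down rather than letting them fall, and leave the other things on the bench standing where they are.

Things in the scene. Friction and masses are not known exactly. Their poses are not given: they have to be found in the camera images.
- tray: Shallow plywood tray 222 x 212 mm, fixed, rim 24 mm high, 5 mm thick. Origin: centre of its underside, on the bench; x along the compartments, y across. It holds three strips (inserts), side by side in any order, 67 mm apart; their floors are 9 mm above the bench. Across the middle they leave an open finger trough 84 mm wide, |x| < 42 mm, where fingers can go down to the floor.
- brush_insert: Compartment for the glue brush, 202 mm long (|x| < 101 mm) in all: its broad end, 44 mm wide, lies at x from +42 to +101 mm, its narrow end, 26 mm wide, at x from -101 to -42 mm. Fixed wooden strip 212 x 66 mm in the tray, origin at the centre of its underside, x along it, y across, z up. Compartment floor at z = 4 mm, raised wood up to z = 18 mm, none for |x| < 42 mm.
- awl_insert: Compartment for the awl, 180 mm long (|x| < 90 mm) in all: its broad end (handle), 36 mm wide, lies at x from +42 to +90 mm, its narrow end (blade), a slot 14 mm wide, at x from -90 to -42 mm; beyond +-90 mm the wood is solid. Strip, frame and heights as brush_insert.
- block_insert: Compartment for the oak block: a rectangle 120 mm long (|x| < 60 mm) and 54 mm wide, the same at both ends, with solid wood beyond. Strip, frame and heights as brush_insert.
- glue_brush: Loose flat glue brush with a pale wooden handle, steel ferrule and dark bristles, 194 mm long, 16 mm thick, 0.05 kg. Starts lying flat on the bench. Origin at mid-length on its underside; y along it: bristles and ferrule (36 mm wide) at y from -97 to -31 mm, taper to y = 0, handle (at most 18 mm wide, 12 mm thick, its middle 8 mm up) at y from 0 to +97 mm; z up.
- bristle_end (a point): On the brush's axis, 2 mm inside the end of the bristles, at mid-thickness (8 mm above the brush's underside).
- brush_handle_end (a point): On the brush's axis, 2 mm inside the end of the handle, at mid-thickness (8 mm above the brush's underside).
- awl: Loose awl 170 mm long, 0.06 kg: round wooden handle up to 26 mm thick at y from -11 to +85 mm, its axis 15 mm up, then a thin steel blade about 5 mm thick down to the point at y = -85 mm. Starts lying on the bench. Origin at mid-length on its underside, y along it towards the handle. It is round and rests on its handle, the point end about 3 mm off the bench; it may roll a little.
- awl_point (a point): On the awl's axis, 2 mm from the point, 3 mm above its underside.
- awl_butt (a point): On the awl's axis, 2 mm inside the handle's end, 15.5 mm above its underside.
- oak_block: Loose rectangular block of oak, 45 mm (x) x 110 mm (y) x 40 mm high, 0.14 kg. Origin at the centre of its underside. Starts lying in the tray, crosswise in the finger trough over two or three compartments.
- tack_tin: Bystander: open round tin of tacks, 71 mm across, 29 mm high. Origin at the centre of its underside, as for the other bystanders.
- grey_spool: Bystander: spool of grey thread, 40 mm across, 62 mm tall, standing.
- beige_spool: Bystander: spool of beige thread, 38 mm across, 62 mm tall, standing.
- round_tin: Bystander: round tin with a cap, 58 mm across, 121 mm tall, standing. Obstacles not listed: a 172 mm tall glue bottle standing within 40 mm of x = 0.30, y = -0.505 m; a hand press about 250 mm tall left of the tray (x 0.33 to 0.51, y -0.10 to 0.02 m), its lever pointing towards the robot; flat tools and tape near the robot, under 35 mm high.

How it is judged (in metres and radians):
At the end, for the whole second after the job is handed in: Brush, awl and oak block each lie at rest flat on the floor of their own compartment (within about 4 mm), along it within 7 to 9 degrees and within 9 to 12 mm of its centre, bristles and awl handle in the broad ends (x of glue_brush in the frame of brush_insert between -0.009 and 0.009 m and y of glue_brush in the frame of brush_insert between -0.009 and 0.009 m and x of bristle_end in the frame of brush_insert above 0.08 m and angle between the y axis of glue_brush and the x axis of brush_insert, either way round below 0.12 rad and z of each of bristle_end, brush_handle_end in the frame of brush_insert below 0.017 m and x of awl in the frame of awl_insert between -0.01 and 0.01 m and y of awl in the frame of awl_insert between -0.012 and 0.012 m and x of awl_butt in the frame of awl_insert above 0.07 m and angle between the y axis of awl and the x axis of awl_insert, either way round below 0.15 rad and z of awl_point in the frame of awl_insert below 0.018 m and z of awl_butt in the frame of awl_insert below 0.026 m and x of oak_block in the frame of block_insert between -0.009 and 0.009 m and y of oak_block in the frame of block_insert between -0.009 and 0.009 m and z of oak_block in the frame of block_insert below 0.008 m and angle between the y axis of oak_block and the x axis of block_insert, either way round below 0.15 rad and angle between oak_block's own z axis and vertical below 0.08 rad and linear speed of each of glue_brush, awl, oak_block below 0.02 m/s); the robot touches nothing.
It fails at once if a bystander (tack tin, a spool or the round tin) is pushed more than 25 mm from where it stood (distance of any of tack_tin, grey_spool, beige_spool, round_tin from where it was at the start of the episode above 0.025 m).
It fails at once if the brush is let fall (faster than 0.5 m/s while lower than 35 mm above the bench) (linear speed of glue_brush above 0.5 m/s and height (world z) of glue_brush below 0.035 m).
It fails at once if the awl is let fall (faster than 0.5 m/s while lower than 35 mm above the bench) (linear speed of awl above 0.5 m/s and height (world z) of awl below 0.035 m).
It fails at once if the block is let fall (faster than 0.5 m/s while lower than 35 mm above the bench) (linear speed of oak_block above 0.5 m/s and height (world z) of oak_block below 0.035 m).
It also fails if it takes over 64 s, if anything falls off the work surface, if the arm or the gripper's body presses on something with over 40 N, if the wrist force passes 120 N, or if a joint passes its speed limit or range.

## Working session

There is one attempt and no reset: what is moved stays moved. The work goes in short steps, Python scripts to look and compute and a shell command to move; the robot and the scene stay as the last step left them, time stands still between calls to the robot, and variables do not carry over. Pictures are saved under pics/ and viewed, at most 13 in all, crops included, and the job is handed in when it is done.

```bash
ls; mkdir -p pics
python3 - <<'E'
from plant import robot, imaging
import cv2, numpy as np
s=robot.get_state(); print(s['time'],s['ee_pos'],np.round(s['ee_rot'],3),s['gripper_width'])
for n in ['top','scene']:
    p,d=imaging.camera(n); cv2.imwrite(f'pics/{n}0.png',p); np.savez(f'{n}0.npz',p=p,d=d)
    q=imaging.camera_params(n); print(n,np.round(q['K'],1).tolist(),np.round(q['T'],4).tolist())
print(imaging.camera_params('wrist'))
E
```

```text
pics
0.0 [ 0.21279194 -0.61354564  0.24702269] [[ 0.945  0.328 -0.001]
 [ 0.328 -0.945  0.002]
 [ 0.    -0.002 -1.   ]] 0.08537333075115679
top [[589.4, 0.0, 318.2], [0.0, 589.4, 234.0], [0.0, 0.0, 1.0]] [[-0.02, -0.9836, 0.1793, 0.2348], [-0.9997, 0.0175, -0.0158, -0.265], [0.0124, -0.1795, -0.9837, 1.3622], [0.0, 0.0, 0.0, 1.0]]
scene [[608.7, 0.0, 319.8], [0.0, 608.7, 239.8], [0.0, 0.0, 1.0]] [[0.9083, -0.2793, 0.3113, 0.0653], [-0.4181, -0.6241, 0.66, -1.0598], [0.0099, -0.7297, -0.6837, 0.8863], [0.0, 0.0, 0.0, 1.0]]
{'K': array([[384.87795547,   0.        , 323.90925024],
       [  0.        , 384.87795547, 238.60074769],
       [  0.        ,   0.        ,   1.        ]]), 'tool_from_camera': array([[ 4.08429717e-04, -9.63628994e-01, -2.67243324e-01,
         6.61559194e-02],
       [ 9.99999747e-01,  5.49115396e-04, -4.51700350e-04,
         7.81905170e-04],
       [ 5.82018978e-04, -2.67243072e-01,  9.63628975e-01,
        -1.26194147e-01],
       [ 0.00000000e+00,  0.00000000e+00,  0.00000000e+00,
         1.00000000e+00]])}
```

View pics/top0.png

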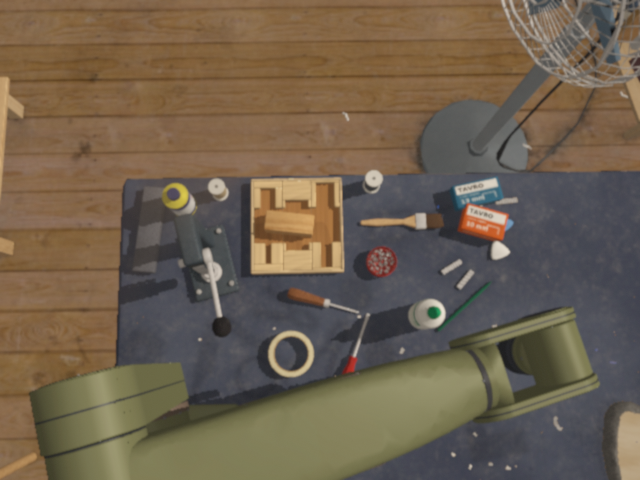

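```bash
cat > h.py <<'E'
from plant import robot, imaging
import cv2, numpy as np
def ortho(p,K,T,z,x0,x1,y0,y1,s):
    """metric top view of plane z: col grows with -y (from y1), row with -x (from x1); s px/m"""
    w,h=int((y1-y0)*s),int((x1-x0)*s)
    c,r=np.meshgrid(np.arange(w),np.arange(h))
    P=np.stack([x1-r/s,y1-c/s,np.full(c.shape,z)],-1)
    q=(P-T[:3,3])@T[:3,:3]; q=q/q[...,2:]@K.T
    return cv2.remap(p,q[...,0].astype('f4'),q[...,1].astype('f4'),cv2.INTER_CUBIC)
def cloud(d,K,T):
    v,u=np.mgrid[:480,:640]
    q=np.stack([(u-K[0,2])/K[0,0]*d,(v-K[1,2])/K[1,1]*d,d],-1)
    P=q@T[:3,:3].T+T[:3,3]; P[d==0]=np.nan; return P
def wristT():
    s=robot.get_state(); T=np.eye(4); T[:3,:3]=s['ee_rot']; T[:3,3]=s['ee_pos']
    q=imaging.camera_params('wrist'); return q['K'],T@q['tool_from_camera']
E
python3 - <<'E'
from h import *
a=np.load('top0.npz'); q=imaging.camera_params('top')
cv2.imwrite('pics/orth0.png',ortho(a['p'],q['K'],q['T'],0.02,.27,.57,-.5,-.08,1800))
P=cloud(a['d'],q['K'],q['T']); np.save('P.npy',P)
for (u,v) in [(282,213),(290,240),(265,222),(310,222)]: print(u,v,np.round(P[v,u],3))
for n,(u0,u1,v0,v1) in dict(s1=(362,385,168,195),tin=(362,402,243,280),s2=(205,230,175,202),rt=(160,198,180,216)).items():
    R=P[v0:v1,u0:u1].reshape(-1,3); top=np.nanpercentile(R[:,2],97); m=R[:,2]>top-.008; print(n,top,np.round(R[m].mean(0),3))
E
```

```text
282 213 [ 0.524 -0.205  0.051]
290 240 [ 0.469 -0.221  0.006]
265 222 [ 0.504 -0.166  0.049]
310 222 [ 0.502 -0.268  0.052]
s1 0.06630144564422895 [ 0.598 -0.415  0.062]
tin 0.024207022305454084 [ 0.415 -0.43   0.021]
s2 0.06580634621322119 [ 0.585 -0.056  0.062]
rt 0.12346909265170028 [0.546 0.021 0.136]
```

View pics/orth0.png

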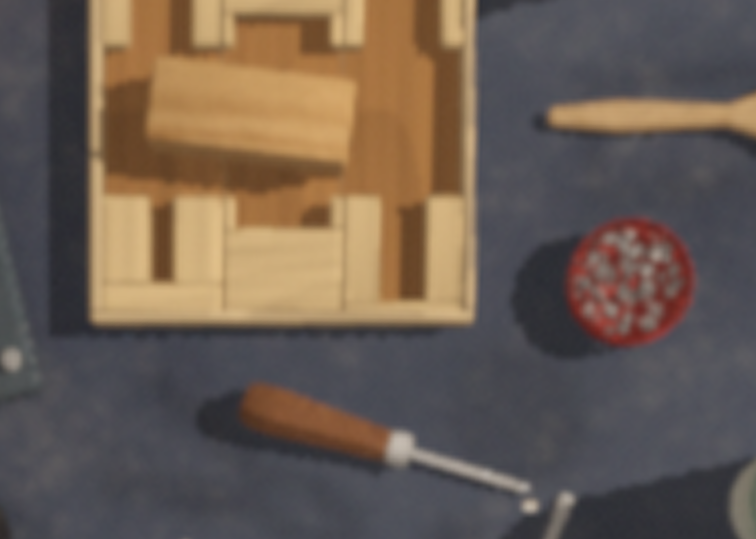

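```bash
cat >> h.py <<'E'
def plan(x,y,z,yaw,n):
    """print the constant row (cm, deg) that takes the tool to the pose in n rows"""
    s=robot.get_state(); R=np.array(s['ee_rot']); d=np.array([x,y,z])-s['ee_pos']
    y0=np.degrees(np.arctan2(R[1,0],R[0,0])); dy=(yaw-y0+180)%360-180
    t=R.T@d; th=-np.radians(dy)/n
    c=(t[0]+1j*t[1])/np.exp(1j*th*np.arange(n)).sum()
    print(f"t={s['time']:.2f} yaw {y0:.1f} pos {np.round(s['ee_pos'],4)} row x{n}: linear {c.real*100:.2f},{c.imag*100:.2f},{t[2]/n*100:.2f} rot z {-dy/n:.2f} |lin|{np.hypot(abs(c),t[2]/n)*1000:.0f}mm")
E
python3 - <<'E'
from h import *
P=np.load('P.npy')
def rect(lo,hi,x0,x1,y0,y1):
    m=(P[...,2]>lo)&(P[...,2]<hi)&(P[...,0]>x0)&(P[...,0]<x1)&(P[...,1]>y0)&(P[...,1]<y1)
    Q=P[m]; print(len(Q),np.round(Q.mean(0),4),cv2.minAreaRect(Q[:,:2].astype('f4')*1000))
rect(.04,.06,.43,.57,-.32,-.15)
rect(.006,.03,.47,.54,-.6,-.36)
rect(.006,.04,.28,.37,-.31,-.19)
plan(.502,-.215,.22,82.3,10)
E
```

```text
961 [ 0.5019 -0.2205  0.049 ] ((502.54925537109375, -220.28909301757812), (110.45405578613281, 46.437618255615234), 83.4129867553711)
798 [ 0.5062 -0.5036  0.013 ] ((505.5137634277344, -485.98126220703125), (64.27731323242188, 226.0839080810547), 2.0118367671966553)
445 [ 0.3319 -0.2576  0.0198] ((322.2155456542969, -249.5776824951172), (116.76403045654297, 86.21626281738281), 86.23816680908203)
t=0.10 yaw 19.1 pos [ 0.2128 -0.6136  0.2472] row x10: linear 5.15,-0.58,0.28 rot z -6.32 |lin|52mm
```

```bash
python3 -m crank '[{"linear":[5.15,-0.58,0.28],"rot":[0,0,-6.4],"fingers":-1},{"linear":[5.15,-0.58,0.28],"rot":[0,0,-6.4],"fingers":-1},{"linear":[5.15,-0.58,0.28],"rot":[0,0,-6.4],"fingers":-1},{"linear":[5.15,-0.58,0.28],"rot":[0,0,-6.4],"fingers":-1},{"linear":[5.15,-0.58,0.28],"rot":[0,0,-6.4],"fingers":-1},{"linear":[5.15,-0.58,0.28],"rot":[0,0,-6.4],"fingers":-1},{"linear":[5.15,-0.58,0.28],"rot":[0,0,-6.4],"fingers":-1},{"linear":[5.15,-0.58,0.28],"rot":[0,0,-6.4],"fingers":-1},{"linear":[5.15,-0.58,0.28],"rot":[0,0,-6.4],"fingers":-1},{"linear":[5.15,-0.58,0.28],"rot":[0,0,-6.4],"fingers":-1}]'
python3 - <<'E'
from h import *
K,T=wristT(); p,d=imaging.camera('wrist'); P=cloud(d,K,T)
m=(P[...,2]>.04)&(P[...,2]<.06)&(abs(P[...,0]-.5)<.07)&(abs(P[...,1]+.22)<.09); Q=P[m]
print(len(Q),Q.mean(0),cv2.minAreaRect(Q[:,:2].astype('f4')*1000))
# orthos: at rim height
cv2.imwrite('pics/w1.png',ortho(p,K,T,.024,.38,.63,-.36,-.11,2300))
plan(.5022,-.2204,.045,83,5)
E
```

```text
time: 1.35
ee_pos: [0.4998, -0.2125, 0.2197]
ee_rot: [[0.116, 0.993, -0.001], [0.993, -0.116, 0.0], [0.0, -0.001, -1.0]]
wrist_force: [0.8, 0.3, -0.4]
gripper_width: 0.0854
grip_force: 0.0
7600 [ 0.50266735 -0.21820203  0.04949258] ((502.411376953125, -221.22781372070312), (109.8888931274414, 45.04512023925781), 82.65293884277344)
t=1.40 yaw 83.7 pos [ 0.4998 -0.2074  0.219 ] row x5: linear -0.27,0.09,3.48 rot z 0.14 |lin|35mm
```

View pics/w1.png

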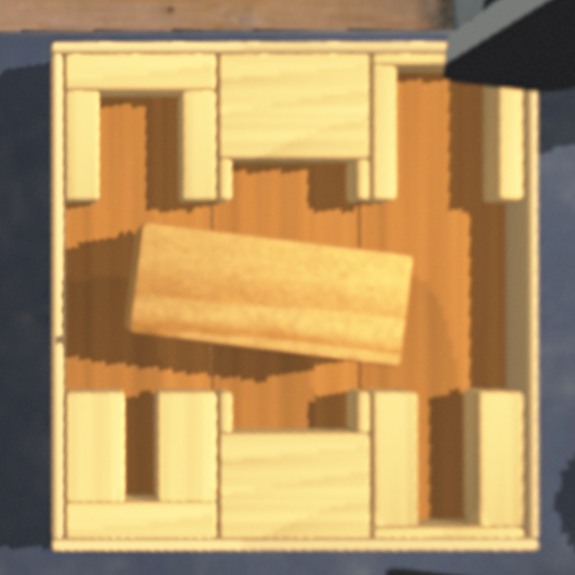

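```bash
python3 -m crank '[{"linear":[-0.3,0.1,3.5],"rot":[0,0,0.2],"fingers":-1},{"linear":[-0.3,0.1,3.5],"rot":[0,0,0.2],"fingers":-1},{"linear":[-0.3,0.1,3.5],"rot":[0,0,0.2],"fingers":-1},{"linear":[-0.3,0,3.5],"rot":[0,0,0.2],"fingers":-1},{"linear":[-0.1,0,3.4],"rot":[0,0,0.2],"fingers":-1},{"linear":[0,0,0],"rot":[0,0,0],"fingers":1},{"linear":[0,0,0],"rot":[0,0,0],"fingers":1},{"linear":[0,0,0],"rot":[0,0,0],"fingers":1},{"linear":[0,0,0],"rot":[0,0,0],"fingers":1},{"linear":[0,0,0],"rot":[0,0,0],"fingers":1}]'
python3 - <<'E'
from h import *
plan(.5018,-.238,.12,0,9)
E
```

```text
time: 2.65
ee_pos: [0.5024, -0.2283, 0.0485]
ee_rot: [[0.137, 0.991, 0.003], [0.991, -0.137, -0.002], [-0.001, 0.003, -1.0]]
wrist_force: [0.2, -0.5, 6.5]
gripper_width: 0.0432
grip_force: 64.0
t=2.65 yaw 82.1 pos [ 0.5024 -0.2283  0.0485] row x9: linear -0.09,0.08,-0.79 rot z 9.13 |lin|8mm
```

```bash
python3 -m crank '[{"linear":[0,0,-1],"rot":[0,0,0],"fingers":1},{"linear":[0,0,-3],"rot":[0,0,0],"fingers":1},{"linear":[0,0,-3],"rot":[0,0,9.1],"fingers":1},{"linear":[0,0,0],"rot":[0,0,10],"fingers":1},{"linear":[0,0,0],"rot":[0,0,10.5],"fingers":1},{"linear":[0,0,0],"rot":[0,0,10.5],"fingers":1},{"linear":[0,0,0],"rot":[0,0,10.5],"fingers":1},{"linear":[0,0,0],"rot":[0,0,10.5],"fingers":1},{"linear":[0,0,0],"rot":[0,0,10.5],"fingers":1},{"linear":[0,0,0],"rot":[0,0,10],"fingers":1}]'
python3 -m crank '[{"linear":[0,0,0],"rot":[0,0,0],"fingers":1},{"linear":[0,0,0],"rot":[0,0,0],"fingers":1}]'
python3 - <<'E'
from h import *
K,T=wristT(); p,d=imaging.camera('wrist'); P=cloud(d,K,T); np.savez('w2.npz',p=p,P=P)
z=robot.get_state()['ee_pos'][2]
m=(P[...,2]>z-.02)&(P[...,2]<z+.015)&(abs(P[...,0]-.5)<.1)&(abs(P[...,1]+.23)<.035); Q=P[m]
print(len(Q),Q.mean(0),Q[:,0].min(),Q[:,0].max(),cv2.minAreaRect(Q[:,:2].astype('f4')*1000))
cv2.imwrite('pics/w2.png',p)
for n in ['top']:
    q=imaging.camera_params(n);p,d=imaging.camera(n);P=cloud(d,q['K'],q['T'])
    cv2.imwrite('pics/t2.png',ortho(p,q['K'],q['T'],.024,.38,.63,-.36,-.11,2300))
plan(.502,-.238,.12,0,4)
E
```

```text
time: 3.9
ee_pos: [0.5004, -0.2272, 0.116]
ee_rot: [[1.0, 0.003, -0.001], [0.003, -1.0, 0.001], [-0.001, -0.001, -1.0]]
wrist_force: [0.1, -0.4, -2.1]
gripper_width: 0.0435
grip_force: 63.1
time: 4.15
ee_pos: [0.5008, -0.2274, 0.1162]
ee_rot: [[1.0, 0.012, -0.0], [0.012, -1.0, 0.0], [-0.0, -0.0, -1.0]]
wrist_force: [-0.7, 0.3, -2.1]
gripper_width: 0.0434
grip_force: 63.1
36356 [ 0.5176634  -0.22826391  0.11761413] 0.46148615231392576 0.5632797504711502 ((512.222412109375, -229.26797485351562), (101.5022201538086, 68.71568298339844), 0.9577268362045288)
t=4.25 yaw 0.6 pos [ 0.5009 -0.2275  0.1163] row x4: linear 0.03,0.26,-0.09 rot z 0.15 |lin|3mm
```

View pics/w2.png

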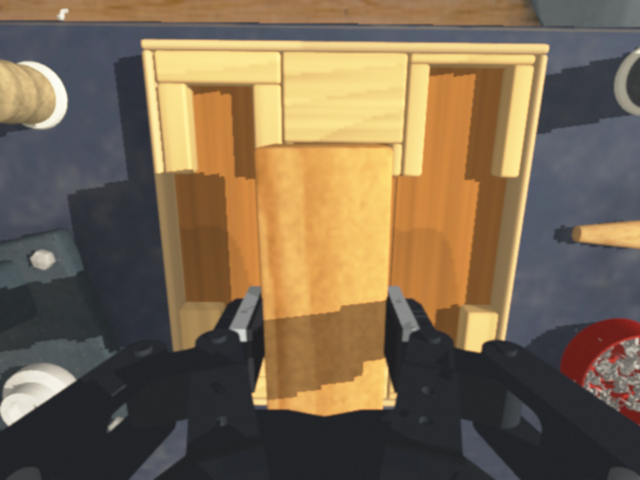

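Run:
```python
from h import *
K,T=wristT()
def px(u,v,z):
    r=T[:3,:3]@np.array([(u-K[0,2])/K[0,0],(v-K[1,2])/K[1,1],1]); o=T[:3,3]
    return np.round((o+r*(z-o[2])/r[2])[:2],4)
for a in [(142,41,.024),(549,44,.024),(512,300,.024),(284,140,.023),(406,143,.023),(258,147,.11),(391,146,.11)]: print(a,px(*a))
P=np.load('w2.npz')['P']; Q=P[150:280,262:385].reshape(-1,3); Q=Q[np.isfinite(Q[:,0])&(Q[:,2]>.1)]; print(np.median(Q,0),Q[:,1].min(),Q[:,1].max())
```

```text
(142, 41, 0.024) [ 0.6114 -0.1336]
(549, 44, 0.024) [ 0.6123 -0.3436]
(512, 300, 0.024) [ 0.4687 -0.3449]
(284, 140, 0.023) [ 0.5627 -0.2059]
(406, 143, 0.023) [ 0.5619 -0.2734]
(258, 147, 0.11) [ 0.5622 -0.2059]
(391, 146, 0.11) [ 0.563  -0.2504]
[ 0.54085911 -0.22773772  0.11733985] -0.24928076528739504 -0.20665018612032154
```

```bash
python3 -m crank '[{"linear":[-0.32,0.55,0],"rot":[0,0,0.8],"fingers":1},{"linear":[-0.32,0.55,0],"rot":[0,0,0],"fingers":1},{"linear":[0,0,1.5],"rot":[0,0,0],"fingers":1},{"linear":[0,0,2],"rot":[0,0,0],"fingers":1},{"linear":[0,0,1],"rot":[0,0,0],"fingers":1},{"linear":[0,0,0],"rot":[0,0,0],"fingers":1},{"linear":[0,0,0],"rot":[0,0,0],"fingers":1}]'
```

```text
time: 5.12
ee_pos: [0.495, -0.2387, 0.0715]
ee_rot: [[1.0, -0.005, 0.0], [-0.005, -1.0, -0.0], [0.0, 0.0, -1.0]]
wrist_force: [0.3, 0.3, -1.0]
gripper_width: 0.044
grip_force: 63.1
```

```bash
python3 -m crank '[{"linear":[0,0,1],"rot":[0,0,0],"fingers":1},{"linear":[0,0,0.7],"rot":[0,0,0],"fingers":1},{"linear":[0,0,0.4],"rot":[0,0,0],"fingers":1},{"linear":[0,0,0.2],"rot":[0,0,0],"fingers":1},{"linear":[0,0,0],"rot":[0,0,0],"fingers":1},{"linear":[0,0,0],"rot":[0,0,0],"fingers":1}]'
```

```text
time: 5.88
ee_pos: [0.4949, -0.2387, 0.0485]
ee_rot: [[1.0, -0.005, 0.001], [-0.005, -1.0, -0.0], [0.001, 0.0, -1.0]]
wrist_force: [-0.7, -0.5, -1.0]
gripper_width: 0.0434
grip_force: 63.1
```

```bash
python3 -m crank '[{"linear":[0,0,0.1],"rot":[0,0,0],"fingers":1},{"linear":[0,0,0.1],"rot":[0,0,0],"fingers":1},{"linear":[0,0,0],"rot":[0,0,0],"fingers":1}]'
```

```text
time: 6.25
ee_pos: [0.4949, -0.2388, 0.0485]
ee_rot: [[1.0, -0.005, -0.001], [-0.005, -1.0, 0.0], [-0.001, -0.0, -1.0]]
wrist_force: [-6.8, 4.1, 11.7]
gripper_width: 0.0437
grip_force: 64.7
```

```bash
python3 -m crank '[{"linear":[0,0,0],"rot":[0,0,0],"fingers":-0.6},{"linear":[0,0,0],"rot":[0,0,0],"fingers":-0.6},{"linear":[0,0,0],"rot":[0,0,0],"fingers":-0.6},{"linear":[0,0,-2],"rot":[0,0,0],"fingers":-0.6},{"linear":[0,0,-4],"rot":[0,0,0],"fingers":-0.6},{"linear":[0,0,-4],"rot":[0,0,0],"fingers":-0.6},{"linear":[-1,0,-4],"rot":[0,0,0],"fingers":-0.6},{"linear":[-3,0,-1],"rot":[0,0,0],"fingers":-0.6}]'
python3 - <<'E'
from h import *
plan(.33,-.262,.19,73,10)
q=imaging.camera_params('top');p,d=imaging.camera('top');P=cloud(d,q['K'],q['T'])
m=(P[...,2]>.04)&(P[...,2]<.056)&(abs(P[...,0]-.5)<.08)&(abs(P[...,1]+.23)<.05); Q=P[m]
print(len(Q),Q.mean(0),cv2.minAreaRect(Q[:,:2].astype('f4')*1000)) if len(Q)>50 else print(len(Q))
cv2.imwrite('pics/t3.png',ortho(p,q['K'],q['T'],.02,.27,.63,-.6,-.1,1500))
E
```

```text
time: 7.25
ee_pos: [0.4566, -0.2396, 0.2021]
ee_rot: [[1.0, -0.004, 0.007], [-0.004, -1.0, -0.005], [0.007, 0.005, -1.0]]
wrist_force: [-0.5, -0.8, 0.5]
gripper_width: 0.0681
grip_force: 0.0
t=7.25 yaw -0.2 pos [ 0.4566 -0.2396  0.2021] row x10: linear -1.27,-0.53,0.11 rot z -7.32 |lin|14mm
17
```

View pics/t3.png

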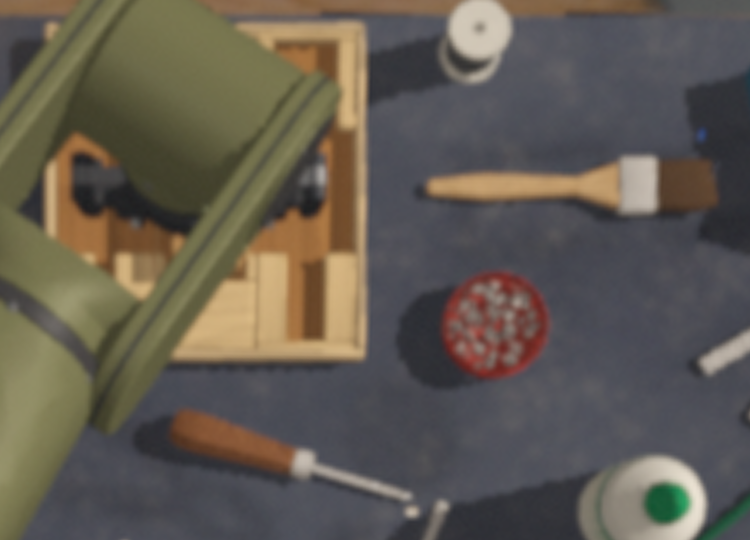

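Run:
```python
from h import *
plan(.329,-.275,.16,73.3,8)
```

```text
t=7.30 yaw -0.3 pos [ 0.4535 -0.2392  0.2014] row x8: linear -1.67,-0.48,0.51 rot z -9.20 |lin|18mm
```

```bash
python3 -m crank '[{"linear":[-1.67,-0.48,0.5],"rot":[0,0,-9.2],"fingers":-0.6},{"linear":[-1.67,-0.48,0.5],"rot":[0,0,-9.2],"fingers":-0.6},{"linear":[-1.67,-0.48,0.5],"rot":[0,0,-9.2],"fingers":-0.6},{"linear":[-1.67,-0.48,0.5],"rot":[0,0,-9.2],"fingers":-0.6},{"linear":[-1.67,-0.48,0.5],"rot":[0,0,-9.2],"fingers":-0.6},{"linear":[-1.67,-0.48,0.5],"rot":[0,0,-9.2],"fingers":-0.6},{"linear":[-1.67,-0.48,0.5],"rot":[0,0,-9.2],"fingers":-0.6},{"linear":[-1.67,-0.48,0.5],"rot":[0,0,-9.2],"fingers":-0.6},{"linear":[0,0,0],"rot":[0,0,0],"fingers":-0.6},{"linear":[0,0,0],"rot":[0,0,0],"fingers":-0.6}]'
python3 - <<'E'
from h import *
K,T=wristT(); p,d=imaging.camera('wrist'); P=cloud(d,K,T)
m=(P[...,2]>.012)&(P[...,2]<.035)&(abs(P[...,0]-.33)<.05)&(P[...,1]<-.2)&(P[...,1]>-.3)&(p[...,2]>p[...,0]*1.6); Q=P[m]; print(len(Q),np.round(Q.mean(0),4),Q[:,2].max(),cv2.minAreaRect(Q[:,:2].astype('f4')*1000))
cv2.imwrite('pics/w4.png',ortho(p,K,T,.015,.26,.38,-.4,-.18,3000))
q=imaging.camera_params('top');p,d=imaging.camera('top');P=cloud(d,q['K'],q['T'])
m=(P[...,2]>.043)&(P[...,2]<.056)&(abs(P[...,0]-.5)<.08)&(abs(P[...,1]+.24)<.05); Q=P[m]
print(len(Q),Q.mean(0) if len(Q) else 0,cv2.minAreaRect(Q[:,:2].astype('f4')*1000) if len(Q)>50 else 0)
plan(.329,-.275,.021,73.3,5)
E
```

```text
time: 8.55
ee_pos: [0.3302, -0.2739, 0.1571]
ee_rot: [[0.289, 0.957, 0.001], [0.957, -0.289, -0.001], [-0.0, 0.001, -1.0]]
wrist_force: [-0.1, -0.1, -0.2]
gripper_width: 0.0682
grip_force: 0.0
3736 [ 0.3354 -0.2518  0.0222] 0.02876114923452011 ((333.8057556152344, -256.889892578125), (84.91474914550781, 25.1922550201416), 73.43854522705078)
870 [ 0.5028807  -0.238532    0.04921278] ((501.72454833984375, -239.42929077148438), (43.367496490478516, 111.42325592041016), 89.34231567382812)
t=8.65 yaw 73.3 pos [ 0.3303 -0.2737  0.1569] row x5: linear -0.03,-0.02,2.72 rot z -0.00 |lin|27mm
```

View pics/w4.png

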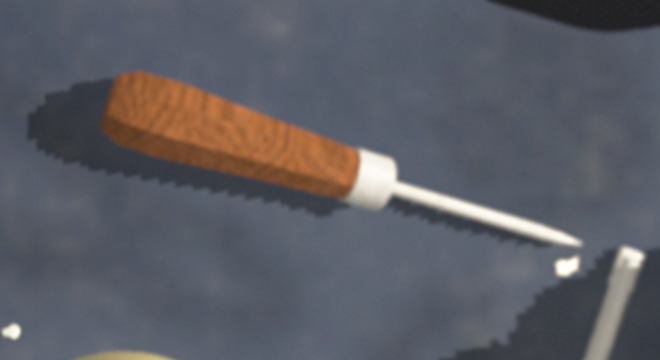

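```bash
python3 -m crank '[{"linear":[0,0,3],"rot":[0,0,0],"fingers":-0.6},{"linear":[-0.1,-0.1,4],"rot":[0,0,0],"fingers":-0.6},{"linear":[0,0,3.5],"rot":[0,0,0],"fingers":-0.6},{"linear":[0,0,2],"rot":[0,0,0],"fingers":-0.6},{"linear":[0,0,1],"rot":[0,0,0],"fingers":-0.6},{"linear":[0,0,0],"rot":[0,0,0],"fingers":0},{"linear":[0,0,0],"rot":[0,0,0],"fingers":1},{"linear":[0,0,0],"rot":[0,0,0],"fingers":1},{"linear":[0,0,0],"rot":[0,0,0],"fingers":1},{"linear":[0,0,0],"rot":[0,0,0],"fingers":1}]'
```

```text
time: 9.9
ee_pos: [0.3294, -0.2755, 0.0227]
ee_rot: [[0.287, 0.958, 0.002], [0.958, -0.287, -0.002], [-0.001, 0.002, -1.0]]
wrist_force: [-0.9, 1.4, 6.1]
gripper_width: 0.0183
grip_force: 58.7
```

```bash
python3 -m crank '[{"linear":[0,0,-1.5],"rot":[0,0,0],"fingers":1},{"linear":[0,0,-3],"rot":[0,0,0],"fingers":1},{"linear":[0,0,-4],"rot":[0,0,0],"fingers":1},{"linear":[0,0,-3],"rot":[0,0,0],"fingers":1},{"linear":[0,0,0],"rot":[0,0,0],"fingers":1}]'
python3 - <<'E'
from h import *
P=np.load('P.npy')
for x in np.arange(.29,.56,.03):
    print(round(x,2),[ (round(float(np.max(s)),2) if len(s:=P[(abs(P[...,0]-x)<.015)&(abs(P[...,1]-y)<.0125)][:,2]) else None) for y in np.arange(-.14,.04,.025)])
p,d=imaging.camera('scene'); cv2.imwrite('pics/s5.png',p)
plan(.522,-.1716,.13,0,10)
K,T=wristT(); p,d=imaging.camera('wrist'); cv2.imwrite('pics/w5.png',p)
E
```

```text
time: 10.52
ee_pos: [0.3299, -0.276, 0.1397]
ee_rot: [[0.287, 0.958, 0.005], [0.958, -0.287, -0.005], [-0.004, 0.006, -1.0]]
wrist_force: [0.1, 0.3, -1.1]
gripper_width: 0.0184
grip_force: 58.8
0.29 [0.01, 0.28, 0.28, 0.01, 0.01, 0.01, 0.01, 0.01]
0.32 [0.01, 0.01, 0.26, 0.01, 0.02, 0.02, 0.01, 0.01]
0.35 [0.01, 0.01, 0.25, 0.24, 0.02, 0.03, 0.02, 0.01]
0.38 [0.03, 0.01, 0.24, 0.25, 0.25, 0.25, 0.02, 0.01]
0.41 [0.03, 0.01, 0.02, 0.25, 0.25, 0.25, 0.01, 0.01]
0.44 [0.03, 0.01, 0.02, 0.24, 0.25, 0.25, None, 0.01]
0.47 [0.03, 0.01, 0.02, 0.02, 0.25, 0.25, None, 0.01]
0.5 [0.03, 0.01, 0.01, 0.03, 0.2, 0.01, None, 0.0]
0.53 [0.03, 0.01, 0.01, 0.01, 0.01, 0.01, 0.12, 0.12]
0.56 [0.03, 0.01, 0.01, 0.07, 0.07, 0.01, 0.13, 0.13]
t=10.57 yaw 73.3 pos [ 0.3289 -0.2751  0.1376] row x10: linear 2.29,0.49,0.08 rot z 7.33 |lin|23mm
```

View pics/s5.png

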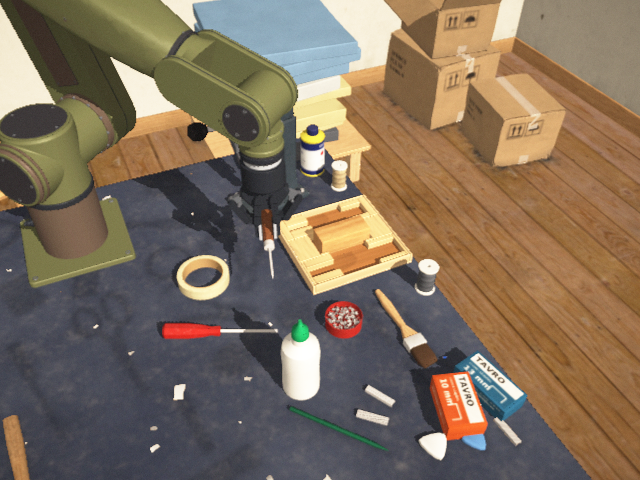

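```bash
python3 -m crank '[{"linear":[2.29,0.49,0.1],"rot":[0,0,7.33],"fingers":1},{"linear":[2.29,0.49,0.1],"rot":[0,0,7.33],"fingers":1},{"linear":[2.29,0.49,0.1],"rot":[0,0,7.33],"fingers":1},{"linear":[2.29,0.49,0.1],"rot":[0,0,7.33],"fingers":1},{"linear":[2.29,0.49,0.1],"rot":[0,0,7.33],"fingers":1},{"linear":[2.29,0.49,0.1],"rot":[0,0,7.33],"fingers":1},{"linear":[2.29,0.49,0.1],"rot":[0,0,7.33],"fingers":1},{"linear":[2.29,0.49,0.1],"rot":[0,0,7.33],"fingers":1},{"linear":[2.29,0.49,0.1],"rot":[0,0,7.33],"fingers":1},{"linear":[2.29,0.49,0.1],"rot":[0,0,7.33],"fingers":1}]'
python3 -m crank '[{"linear":[0,0,0],"rot":[0,0,0],"fingers":1},{"linear":[0,0,0],"rot":[0,0,0],"fingers":1}]'
python3 - <<'E'
from h import *
K,T=wristT(); p,d=imaging.camera('wrist'); np.savez('w6.npz',p=p,d=d,K=K,T=T); cv2.imwrite('pics/w6.png',p)
plan(.522,-.1716,.13,0,2)
E
```

```text
time: 11.88
ee_pos: [0.5205, -0.1702, 0.1237]
ee_rot: [[1.0, -0.003, -0.004], [-0.003, -1.0, 0.002], [-0.004, -0.002, -1.0]]
wrist_force: [0.4, 0.2, -0.3]
gripper_width: 0.0182
grip_force: 58.9
time: 12.12
ee_pos: [0.5197, -0.1706, 0.1247]
ee_rot: [[1.0, 0.002, -0.003], [0.002, -1.0, 0.001], [-0.003, -0.001, -1.0]]
wrist_force: [-1.2, 1.1, -0.4]
gripper_width: 0.0187
grip_force: 58.9
t=12.18 yaw 0.1 pos [ 0.5198 -0.1707  0.1251] row x2: linear 0.11,0.04,-0.25 rot z 0.04 |lin|3mm
```

View pics/w6.png

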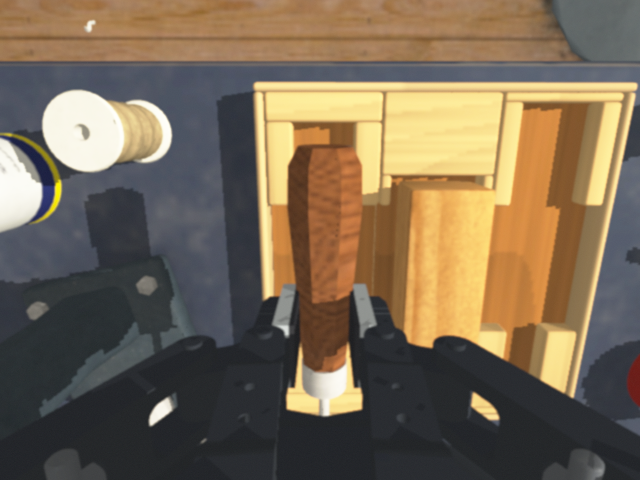

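Run:
```python
from h import *
a=np.load('w6.npz'); K,T=a['K'],a['T']; P=cloud(a['d'],K,T)
for v in [148,155,200,250,300,340,380]:
    r=P[v,275:375]; m=r[:,2]>.09; print(v,np.round(np.nanmean(r[m],0),4),np.round(np.nanmax(r[m,2]),4),np.round([np.nanmin(r[m,1]),np.nanmax(r[m,1])],4))
def px(u,v,z):
    r=T[:3,:3]@np.array([(u-K[0,2])/K[0,0],(v-K[1,2])/K[1,1],1]); o=T[:3,3]
    return np.round((o+r*(z-o[2])/r[2])[:2],4)
for q in [(255,83,.024),(636,83,.024),(262,200,.024),(293,122,.023),(355,122,.023),(505,95,.023),(588,103,.023),(398,181,.049),(495,184,.049)]: print(q,px(*q))
```

```text
148 [ 0.5812 -0.1716  0.1239] 0.1266 [-0.1808 -0.1623]
155 [ 0.579  -0.1716  0.1248] 0.1275 [-0.1822 -0.161 ]
200 [ 0.5647 -0.1716  0.1262] 0.1294 [-0.1844 -0.159 ]
250 [ 0.5471 -0.1715  0.1245] 0.1277 [-0.1831 -0.1599]
300 [ 0.5284 -0.172   0.1244] 0.1287 [-0.1904 -0.1536]
340 [ 0.5183 -0.1719  0.1346] 0.1566 [-0.1855 -0.1583]
380 [ 0.5067 -0.1718  0.1402] 0.1814 [-0.1832 -0.1601]
(255, 83, 0.024) [ 0.6116 -0.1335]
(636, 83, 0.024) [ 0.6121 -0.3426]
(262, 200, 0.024) [ 0.5467 -0.1347]
(293, 122, 0.023) [ 0.5912 -0.1539]
(355, 122, 0.023) [ 0.5912 -0.189 ]
(505, 95, 0.023) [ 0.6058 -0.272 ]
(588, 103, 0.023) [ 0.6017 -0.3189]
(398, 181, 0.049) [ 0.5613 -0.2102]
(495, 184, 0.049) [ 0.5598 -0.261 ]
```

```bash
python3 -m crank '[{"linear":[0.2,0,0],"rot":[0,0,0],"fingers":1},{"linear":[0.2,0,1],"rot":[0,0,0],"fingers":1},{"linear":[0,0,2],"rot":[0,0,0],"fingers":1},{"linear":[0,0,2.5],"rot":[0,0,0],"fingers":1},{"linear":[0,0,1.5],"rot":[0,0,0],"fingers":1},{"linear":[0,0,0],"rot":[0,0,0],"fingers":1},{"linear":[0,0,0],"rot":[0,0,0],"fingers":1}]'
```

```text
time: 13.05
ee_pos: [0.5256, -0.1713, 0.0568]
ee_rot: [[1.0, 0.0, 0.001], [0.0, -1.0, -0.0], [0.001, 0.0, -1.0]]
wrist_force: [-0.6, -0.2, -0.2]
gripper_width: 0.0182
grip_force: 58.9
```

```bash
python3 -m crank '[{"linear":[-0.15,0,0.7],"rot":[0,0,0],"fingers":1},{"linear":[0,0,0.8],"rot":[0,0,0],"fingers":1},{"linear":[0,0,0.5],"rot":[0,0,0],"fingers":1},{"linear":[0,0,0.3],"rot":[0,0,0],"fingers":1},{"linear":[0,0,0],"rot":[0,0,0],"fingers":1},{"linear":[0,0,0],"rot":[0,0,0],"fingers":1}]'
```

```text
time: 13.8
ee_pos: [0.5239, -0.1712, 0.0335]
ee_rot: [[1.0, 0.0, 0.0], [0.0, -1.0, -0.0], [0.0, 0.0, -1.0]]
wrist_force: [-1.2, 0.2, -1.4]
gripper_width: 0.0186
grip_force: 58.9
```

```bash
python3 -m crank '[{"linear":[0,0,0.15],"rot":[0,0,0],"fingers":1},{"linear":[0,0,0.1],"rot":[0,0,0],"fingers":1},{"linear":[0,0,0],"rot":[0,0,0],"fingers":1}]'
```

```text
time: 14.18
ee_pos: [0.524, -0.1712, 0.0317]
ee_rot: [[1.0, 0.001, 0.0], [0.001, -1.0, -0.0], [0.0, 0.0, -1.0]]
wrist_force: [-2.2, 1.4, 5.6]
gripper_width: 0.0186
grip_force: 59.6
```

```bash
python3 -m crank '[{"linear":[0,0,0],"rot":[0,0,0],"fingers":0.25},{"linear":[0,0,0],"rot":[0,0,0],"fingers":0.25},{"linear":[0,0,0],"rot":[0,0,0],"fingers":0.25},{"linear":[0,0,-1],"rot":[0,0,0],"fingers":0.25},{"linear":[0,0,-2],"rot":[0,0,0],"fingers":0.25},{"linear":[0,0,-3],"rot":[0,0,0],"fingers":0.25},{"linear":[0,0,-4],"rot":[0,0,0],"fingers":0},{"linear":[0,0,-4],"rot":[0,0,0],"fingers":-0.3},{"linear":[0,0,0],"rot":[0,0,0],"fingers":-0.3}]'
python3 - <<'E'
from h import *
plan(.506,-.469,.155,-90,10)
E
```

```text
time: 15.3
ee_pos: [0.5265, -0.1723, 0.1774]
ee_rot: [[1.0, 0.0, 0.01], [0.001, -1.0, -0.004], [0.01, 0.004, -1.0]]
wrist_force: [0.7, -0.0, -0.0]
gripper_width: 0.0556
grip_force: 0.0
t=15.30 yaw 0.0 pos [ 0.5265 -0.1723  0.1774] row x10: linear 1.96,2.65,0.23 rot z 9.00 |lin|33mm
```

```bash
python3 -m crank '[{"linear":[1.96,2.65,0.15],"rot":[0,0,9],"fingers":-0.3},{"linear":[1.96,2.65,0.15],"rot":[0,0,9],"fingers":-0.3},{"linear":[1.96,2.65,0.15],"rot":[0,0,9],"fingers":-0.3},{"linear":[1.96,2.65,0.15],"rot":[0,0,9],"fingers":-0.3},{"linear":[1.96,2.65,0.15],"rot":[0,0,9],"fingers":-0.3},{"linear":[1.96,2.65,0.15],"rot":[0,0,9],"fingers":-0.3},{"linear":[1.96,2.65,0.15],"rot":[0,0,9],"fingers":-0.3},{"linear":[1.96,2.65,0.15],"rot":[0,0,9],"fingers":-0.3},{"linear":[1.96,2.65,0.15],"rot":[0,0,9],"fingers":-0.3},{"linear":[1.96,2.65,0.15],"rot":[0,0,9],"fingers":-0.3}]'
python3 -m crank '[{"linear":[0,0,0],"rot":[0,0,0],"fingers":-0.3},{"linear":[0,0,0],"rot":[0,0,0],"fingers":-0.3}]'
python3 - <<'E'
from h import *
K,T=wristT(); p,d=imaging.camera('wrist'); P=cloud(d,K,T)
cv2.imwrite('pics/w7a.png',ortho(p,K,T,.010,.42,.6,-.62,-.36,2300))
plan(.506,-.469,.02,-90,5)
q=imaging.camera_params('top'); p2,d2=imaging.camera('top')
cv2.imwrite('pics/w7.png',np.vstack([cv2.imread('pics/w7a.png')[:350],ortho(p2,q['K'],q['T'],.02,.385,.615,-.36,-.1,2300)[:,:598][:250]*0+0]) if 0 else cv2.imread('pics/w7a.png'))
cv2.imwrite('pics/t7.png',ortho(p2,q['K'],q['T'],.023,.38,.62,-.36,-.11,2300))
E
```

```text
time: 16.55
ee_pos: [0.5021, -0.468, 0.1554]
ee_rot: [[-0.005, -1.0, -0.001], [-1.0, 0.005, 0.001], [-0.001, 0.001, -1.0]]
wrist_force: [-0.5, 0.8, -0.8]
gripper_width: 0.0556
grip_force: 0.0
time: 16.8
ee_pos: [0.5031, -0.4669, 0.1556]
ee_rot: [[0.002, -1.0, -0.0], [-1.0, -0.002, 0.001], [-0.001, 0.0, -1.0]]
wrist_force: [-0.2, -0.3, 0.1]
gripper_width: 0.056
grip_force: 0.0
t=16.85 yaw -89.9 pos [ 0.5035 -0.4667  0.1557] row x5: linear 0.05,-0.05,2.71 rot z 0.02 |lin|27mm
```

View pics/w7.png

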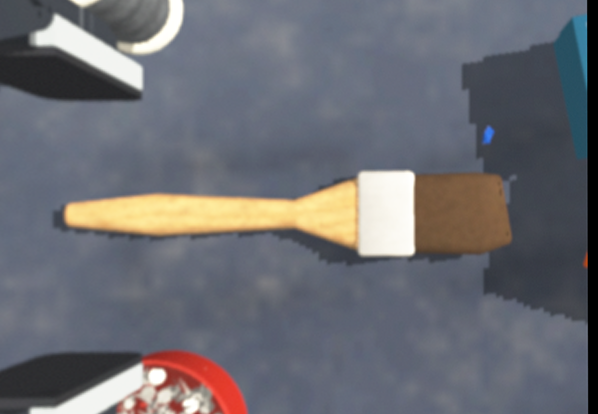

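View pics/t7.png

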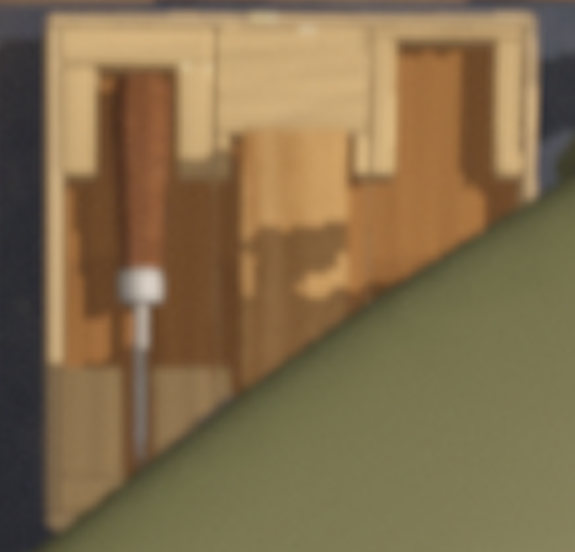

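```bash
python3 -m crank '[{"linear":[0.3,-0.15,3],"rot":[0,0,0],"fingers":-0.1},{"linear":[0.3,-0.15,4],"rot":[0,0,0],"fingers":-0.1},{"linear":[0,0,3.5],"rot":[0,0,0],"fingers":-0.1},{"linear":[0,0,2],"rot":[0,0,0],"fingers":-0.1},{"linear":[0,0,0.9],"rot":[0,0,0],"fingers":-0.1},{"linear":[0,0,0],"rot":[0,0,0],"fingers":-0.1},{"linear":[0,0,0],"rot":[0,0,0],"fingers":-0.1}]'
```

```text
time: 17.77
ee_pos: [0.5069, -0.4743, 0.0237]
ee_rot: [[0.001, -1.0, 0.002], [-1.0, -0.001, -0.002], [0.002, -0.002, -1.0]]
wrist_force: [0.1, 0.4, 0.8]
gripper_width: 0.047
grip_force: 0.0
```

```bash
python3 -m crank '[{"linear":[0,0,0.35],"rot":[0,0,0],"fingers":-0.1},{"linear":[0,0,0],"rot":[0,0,0],"fingers":0.4},{"linear":[0,0,0],"rot":[0,0,0],"fingers":1},{"linear":[0,0,0],"rot":[0,0,0],"fingers":1},{"linear":[0,0,0],"rot":[0,0,0],"fingers":1},{"linear":[0,0,0],"rot":[0,0,0],"fingers":1}]'
```

```text
time: 18.52
ee_pos: [0.5063, -0.4736, 0.0187]
ee_rot: [[0.0, -1.0, 0.001], [-1.0, -0.0, -0.0], [0.0, -0.001, -1.0]]
wrist_force: [0.5, 0.2, 2.1]
gripper_width: 0.01
grip_force: 58.1
```

```bash
python3 -m crank '[{"linear":[0,0,-1],"rot":[0,0,0],"fingers":1},{"linear":[0,0,-3],"rot":[0,0,0],"fingers":1},{"linear":[0,0,-4],"rot":[0,0,0],"fingers":1},{"linear":[0,0,-4],"rot":[0,0,0],"fingers":1},{"linear":[0,0,0],"rot":[0,0,0],"fingers":1}]'
python3 - <<'E'
from h import *
plan(.49,-.3056,.135,0,10)
E
```

```text
time: 19.15
ee_pos: [0.5078, -0.4754, 0.1439]
ee_rot: [[0.0, -1.0, 0.006], [-1.0, -0.0, -0.007], [0.007, -0.006, -1.0]]
wrist_force: [0.6, -0.6, -1.0]
gripper_width: 0.0104
grip_force: 57.9
t=19.15 yaw -90.0 pos [ 0.5078 -0.4754  0.1439] row x10: linear -1.56,-1.07,0.08 rot z -9.00 |lin|19mm
```

```bash
python3 -m crank '[{"linear":[-1.56,-1.07,0],"rot":[0,0,-9],"fingers":1},{"linear":[-1.56,-1.07,0],"rot":[0,0,-9],"fingers":1},{"linear":[-1.56,-1.07,0],"rot":[0,0,-9],"fingers":1},{"linear":[-1.56,-1.07,0],"rot":[0,0,-9],"fingers":1},{"linear":[-1.56,-1.07,0],"rot":[0,0,-9],"fingers":1},{"linear":[-1.56,-1.07,0],"rot":[0,0,-9],"fingers":1},{"linear":[-1.56,-1.07,0],"rot":[0,0,-9],"fingers":1},{"linear":[-1.56,-1.07,0],"rot":[0,0,-9],"fingers":1},{"linear":[-1.56,-1.07,0],"rot":[0,0,-9],"fingers":1},{"linear":[-1.56,-1.07,0],"rot":[0,0,-9],"fingers":1}]'
python3 -m crank '[{"linear":[0,0,0],"rot":[0,0,0],"fingers":1},{"linear":[0,0,0],"rot":[0,0,0],"fingers":1},{"linear":[0,0,0],"rot":[0,0,0],"fingers":1}]'
python3 - <<'E'
from h import *
K,T=wristT(); p,d=imaging.camera('wrist'); np.savez('w8.npz',p=p,d=d,K=K,T=T); cv2.imwrite('pics/w8.png',p)
plan(.49,-.3056,.13,0,2)
E
```

```text
time: 20.4
ee_pos: [0.4868, -0.3027, 0.1366]
ee_rot: [[1.0, 0.006, -0.002], [0.006, -1.0, 0.002], [-0.002, -0.002, -1.0]]
wrist_force: [-0.2, -0.3, 0.1]
gripper_width: 0.0104
grip_force: 57.9
time: 20.78
ee_pos: [0.4883, -0.3043, 0.1381]
ee_rot: [[1.0, -0.001, -0.0], [-0.001, -1.0, -0.0], [-0.0, 0.0, -1.0]]
wrist_force: [-0.2, 0.5, -0.6]
gripper_width: 0.0101
grip_force: 57.9
t=20.82 yaw -0.0 pos [ 0.4883 -0.3043  0.1382] row x2: linear 0.09,0.06,0.41 rot z -0.02 |lin|4mm
```

View pics/w8.png

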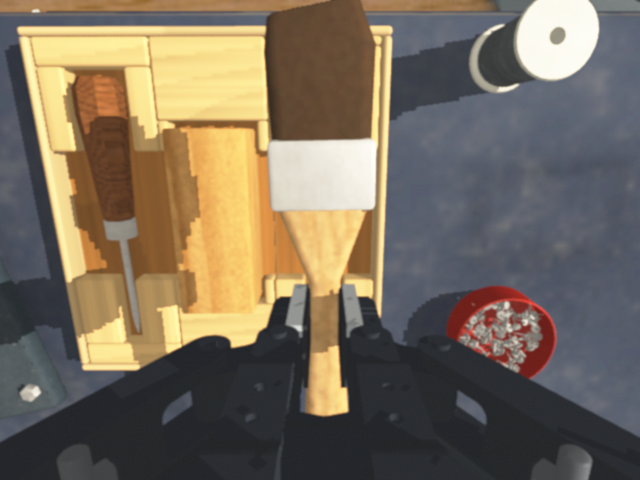

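Run:
```python
from h import *
a=np.load('w8.npz'); K,T=a['K'],a['T']; P=cloud(a['d'],K,T)
for v in [6,15,50,100,135,145,180,205,240]:
    r=P[v,255:390]; m=r[:,2]>.09; print(v,np.round(np.nanmean(r[m],0),4),np.round([np.nanmin(r[m,1]),np.nanmax(r[m,1])],4))
def px(u,v,z):
    r=T[:3,:3]@np.array([(u-K[0,2])/K[0,0],(v-K[1,2])/K[1,1],1]); o=T[:3,3]
    return np.round((o+r*(z-o[2])/r[2])[:2],4)
for q in [(18,28,.024),(392,27,.024),(382,260,.024),(82,370,.024),(165,127,.049),(254,127,.049),(262,313,.023)]: print(q,px(*q))
```

```text
6 [ 0.5918 -0.3076  0.1319] [-0.317  -0.2984]
15 [ 0.5892 -0.3032  0.1325] [-0.3182 -0.2883]
50 [ 0.5791 -0.3038  0.1343] [-0.3213 -0.2861]
100 [ 0.5645 -0.3039  0.1343] [-0.321  -0.2869]
135 [ 0.5537 -0.3042  0.1344] [-0.3207 -0.2873]
145 [ 0.5506 -0.3045  0.1357] [-0.3223 -0.2867]
180 [ 0.5393 -0.3045  0.1357] [-0.3223 -0.2866]
205 [ 0.5308 -0.3046  0.1355] [-0.3223 -0.2871]
240 [ 0.5179 -0.3049  0.1334] [-0.3162 -0.2936]
(18, 28, 0.024) [ 0.6111 -0.1334]
(392, 27, 0.024) [ 0.6115 -0.3438]
(382, 260, 0.024) [ 0.4734 -0.3437]
(82, 370, 0.024) [ 0.3905 -0.1322]
(165, 127, 0.049) [ 0.5573 -0.2201]
(254, 127, 0.049) [ 0.5573 -0.2679]
(262, 313, 0.023) [ 0.4347 -0.2628]
```

```bash
python3 -m crank '[{"linear":[0.15,0.1,1],"rot":[0,0,0.5],"fingers":1},{"linear":[0.2,0,2],"rot":[0,0,0.5],"fingers":1},{"linear":[0,0,2.5],"rot":[0,0,0],"fingers":1},{"linear":[0,0,2],"rot":[0,0,0],"fingers":1},{"linear":[0,0,0.8],"rot":[0,0,0],"fingers":1},{"linear":[0,0,0],"rot":[0,0,0],"fingers":1},{"linear":[0,0,0],"rot":[0,0,0],"fingers":1}]'
python3 - <<'E'
from h import *
K,T=wristT(); p,d=imaging.camera('wrist'); np.savez('w9.npz',p=p,d=d,K=K,T=T); P=cloud(d,K,T); z=robot.get_state()['ee_pos'][2]
for v in range(0,240,20):
    r=P[v,230:420]; m=r[:,2]>z-.012
    if m.sum()>5: print(v,np.round(np.nanmean(r[m],0),4))
cv2.imwrite('pics/w9.png',p)
E
```

```text
time: 21.7
ee_pos: [0.4921, -0.3054, 0.0563]
ee_rot: [[1.0, -0.017, 0.001], [-0.017, -1.0, -0.001], [0.001, 0.001, -1.0]]
wrist_force: [-0.6, -0.5, -1.3]
gripper_width: 0.0102
grip_force: 57.9
0 [ 0.5972 -0.3145  0.0501]
20 [ 0.5917 -0.3057  0.0509]
40 [ 0.5858 -0.3066  0.0524]
60 [ 0.5801 -0.3065  0.0527]
80 [ 0.5743 -0.3065  0.0527]
100 [ 0.5684 -0.3064  0.0526]
120 [ 0.5623 -0.3063  0.0527]
140 [ 0.556  -0.3069  0.0531]
160 [ 0.5497 -0.3064  0.0539]
180 [ 0.5431 -0.3064  0.0538]
200 [ 0.5364 -0.3066  0.0537]
220 [ 0.5291 -0.3063  0.052 ]
```

View pics/w9.png

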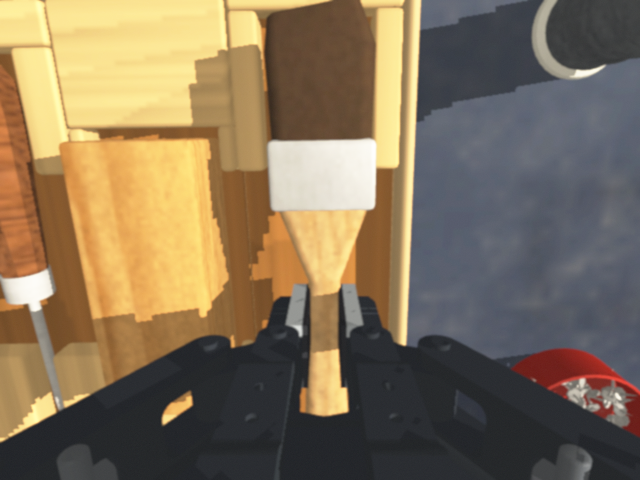

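```bash
python3 -m crank '[{"linear":[0,-0.1,0.7],"rot":[0,0,0],"fingers":1},{"linear":[0,0,0.8],"rot":[0,0,0],"fingers":1},{"linear":[0,0,0.7],"rot":[0,0,0],"fingers":1},{"linear":[0,0,0.4],"rot":[0,0,0],"fingers":1},{"linear":[0,0,0.2],"rot":[0,0,0],"fingers":1},{"linear":[0,0,0],"rot":[0,0,0],"fingers":1},{"linear":[0,0,0],"rot":[0,0,0],"fingers":1}]'
```

```text
time: 22.62
ee_pos: [0.4917, -0.304, 0.0276]
ee_rot: [[1.0, -0.017, 0.0], [-0.017, -1.0, -0.0], [0.0, 0.0, -1.0]]
wrist_force: [-0.1, 1.1, 2.2]
gripper_width: 0.0099
grip_force: 58.3
```

Contact at the expected height; release, rise and retreat.

```bash
python3 -m crank '[{"linear":[0,0,0],"rot":[0,0,0],"fingers":0.45},{"linear":[0,0,0],"rot":[0,0,0],"fingers":0.45},{"linear":[0,0,0],"rot":[0,0,0],"fingers":0.45},{"linear":[0,0,-1],"rot":[0,0,0],"fingers":0.45},{"linear":[0,0,-2],"rot":[0,0,0],"fingers":0.45},{"linear":[0,0,-4],"rot":[0,0,0],"fingers":0.45},{"linear":[0,0,-5],"rot":[0,0,0],"fingers":0.45},{"linear":[0,0,-5],"rot":[0,0,0],"fingers":0.45},{"linear":[-2,5,0],"rot":[0,0,0],"fingers":0.45},{"linear":[-2,5,0],"rot":[0,0,0],"fingers":0.45}]'
python3 -m crank '[{"linear":[-1,5,0],"rot":[0,0,0],"fingers":0.45},{"linear":[-1,5,0],"rot":[0,0,0],"fingers":0.45},{"linear":[-1,5,0],"rot":[0,0,0],"fingers":0.45},{"linear":[0,5,0],"rot":[0,0,0],"fingers":0.45},{"linear":[0,0,0],"rot":[0,0,0],"fingers":0.45},{"linear":[0,0,0],"rot":[0,0,0],"fingers":0.45}]'
python3 - <<'E'
from h import *
q=imaging.camera_params('top');p,d=imaging.camera('top');P=cloud(d,q['K'],q['T'])
o=ortho(p,q['K'],q['T'],.02,.38,.62,-.36,-.11,2300); cv2.imwrite('pics/t9.png',o)
def rect(n,lo,hi,x0,x1,y0,y1):
    m=(P[...,2]>lo)&(P[...,2]<hi)&(P[...,0]>x0)&(P[...,0]<x1)&(P[...,1]>y0)&(P[...,1]<y1); Q=P[m]; print(n,len(Q),np.round(Q.mean(0),4),np.round(np.percentile(Q,[2,98],0),4).tolist(),cv2.minAreaRect(Q[:,:2].astype('f4')*1000))
rect('block',.043,.056,.42,.58,-.29,-.19)
rect('ferrule',.018,.05,.525,.55,-.33,-.28)
rect('awl',.025,.05,.5,.59,-.19,-.15)
E
```

```text
time: 23.88
ee_pos: [0.4503, -0.4045, 0.2011]
ee_rot: [[1.0, -0.015, 0.004], [-0.015, -1.0, -0.004], [0.004, 0.004, -1.0]]
wrist_force: [-0.2, -0.5, -0.9]
gripper_width: 0.0233
grip_force: 0.0
time: 24.62
ee_pos: [0.4165, -0.6024, 0.1984]
ee_rot: [[1.0, -0.017, 0.001], [-0.017, -1.0, -0.0], [0.001, 0.0, -1.0]]
wrist_force: [0.3, -0.4, -0.6]
gripper_width: 0.0233
grip_force: 0.0
block 916 [ 0.5008 -0.2391  0.0492] [[0.4485, -0.2605, 0.0439], [0.5544, -0.2177, 0.0544]] ((502.01190185546875, -239.38436889648438), (43.40995788574219, 110.05231475830078), 89.23435974121094)
ferrule 164 [ 0.5383 -0.3038  0.0245] [[0.5258, -0.3271, 0.0189], [0.5495, -0.2821, 0.0298]] ((537.731689453125, -304.8091735839844), (49.18951416015625, 24.26266098022461), 89.91854858398438)
awl 330 [ 0.547  -0.1716  0.0307] [[0.5038, -0.1831, 0.0254], [0.583, -0.1596, 0.0384]] ((543.8178100585938, -170.06573486328125), (86.44843292236328, 39.725704193115234), 0.016633467748761177)
```

View pics/t9.png

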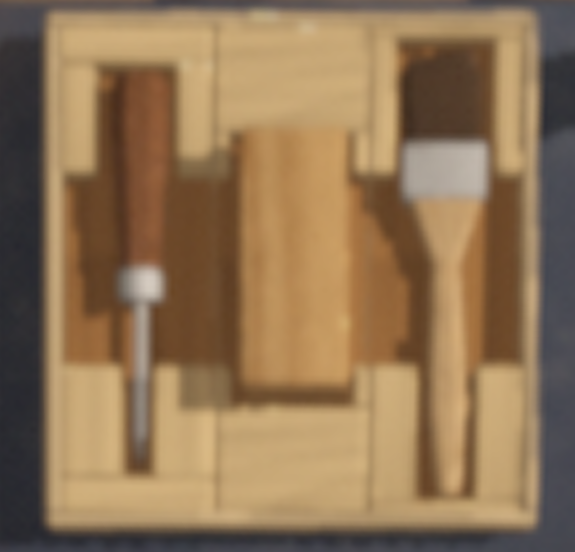

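```bash
python3 -c "
from plant import robot
print(robot.sign_off())"
```

```text
the job is handed in; nothing more can be done
None
```

The oak block, awl and glue brush each lie flat in their own compartments, with the bristles and awl handle in the broad ends. I handed the job in at about 25 s; the sign-off gave no verdict.

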